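# Hold an offset lever level over its assembly fixture

## Task

Pick up the cast lever by the bare bar between its big boss and the clamped-on weight, gripping it at the balance point of lever and weight together (the weight is clamped at a different place each time), and lift it without letting it tip. Carry it over the grey assembly fixture and hold it there, level and still, a few centimetres clear above, the boss's bore over the spindle and the small eye over the fork, without touching the fixture or disturbing the tin and the wrench. Finish while still holding it: do not put it down or let go.

Things in the scene. Friction and masses are not known exactly. Their poses are not given: they have to be found in the camera images.
- lever: Loose cast bare-metal lever, 0.60 kg without its weight. Origin: centre of the underside of the big round boss (60 mm diameter, 46 mm high, 26 mm through bore). x runs along the lever to the small eye, z up. A straight bar, 14 mm wide (y), 20 mm high, joins them; its middle line is 34 mm above the underside. Boss and eye are its feet. Alone it balances at x = 45.7 mm.
- lever_bore (a point): Centre of the boss's bore at its lower face (the lever's origin).
- lever_eye (a point): Centre of the small round eye (28 mm diameter, 46 mm high, 18 mm hole) at its lower face, at x = 250 mm on the lever.
- weight (a joint): Where the dark steel weight (0.30 kg) is clamped on the bar, in m: its centre is at x = W = 130 mm + this value on the lever (0 to 0.08). Clamped tight, not to be moved. Lever and weight together (0.90 kg) balance at x = 30.5 mm + W/3, on the bare bar between boss and weight.
- weight_mid (a point): Centre of the weight, a dark steel block 36 mm along the bar, 40 mm wide and 36 mm high around the bar's middle line, with a thumbscrew on top (20 mm diameter, up to 31 mm above this point).
- fixture: Fixed assembly fixture: a grey base plate 330 x 90 x 16 mm with a spindle and a fork. Origin on the bench under the spindle; x runs towards the fork, z up.
- spindle_top (a point): Middle of the top of the upright round spindle (20 mm diameter), 60 mm above the bench.
- fork_top (a point): Middle between the tops of the fork's two steel cheeks (30 x 10 mm each, 24 mm apart), 60 mm above the bench, 250 mm along the fixture's x from the spindle.
- tin: Bystander: small steel tin, 60 mm diameter, 65 mm high, origin under its middle.
- wrench: Bystander: wrench lying flat in the middle of the bench.

How it is judged (in metres and radians):
On the way:
1. the lever is lifted clear of the bench, gripped at its balance point and level (contact force between the fingers and lever above 2 N and ((value of joint weight below 0.0101 m and x of the grasp point in the frame of lever between 0.0618 and 0.0892 m) or (value of joint weight between 0.01 and 0.0201 m and x of the grasp point in the frame of lever between 0.0652 and 0.0925 m) or (value of joint weight between 0.02 and 0.0301 m and x of the grasp point in the frame of lever between 0.0685 and 0.0958 m) or (value of joint weight between 0.03 and 0.0401 m and x of the grasp point in the frame of lever between 0.0718 and 0.0992 m) or (value of joint weight between 0.04 and 0.0501 m and x of the grasp point in the frame of lever between 0.0752 and 0.1025 m) or (value of joint weight between 0.05 and 0.0601 m and x of the grasp point in the frame of lever between 0.0785 and 0.1058 m) or (value of joint weight between 0.06 and 0.0701 m and x of the grasp point in the frame of lever between 0.0818 and 0.1092 m) or (value of joint weight above 0.07 m and x of the grasp point in the frame of lever between 0.0852 and 0.1125 m)) and height (world z) of each of lever_bore, lever_eye above 0.02 m and angle between lever's own z axis and vertical below 0.12 rad), for 0.2 s.
At the end, for the whole second after the job is handed in: Fingers grip the lever within about 12 mm of its balance point; level within 0.07 rad and still; bore within 20 mm sideways of the spindle, eye within 25 mm of the fork; undersides 10 mm or more above them (bore at most 90 mm); nothing carried by the fixture (contact force between the fingers and lever above 2 N and ((value of joint weight below 0.0101 m and x of the grasp point in the frame of lever between 0.0618 and 0.0892 m) or (value of joint weight between 0.01 and 0.0201 m and x of the grasp point in the frame of lever between 0.0652 and 0.0925 m) or (value of joint weight between 0.02 and 0.0301 m and x of the grasp point in the frame of lever between 0.0685 and 0.0958 m) or (value of joint weight between 0.03 and 0.0401 m and x of the grasp point in the frame of lever between 0.0718 and 0.0992 m) or (value of joint weight between 0.04 and 0.0501 m and x of the grasp point in the frame of lever between 0.0752 and 0.1025 m) or (value of joint weight between 0.05 and 0.0601 m and x of the grasp point in the frame of lever between 0.0785 and 0.1058 m) or (value of joint weight between 0.06 and 0.0701 m and x of the grasp point in the frame of lever between 0.0818 and 0.1092 m) or (value of joint weight above 0.07 m and x of the grasp point in the frame of lever between 0.0852 and 0.1125 m)) and angle between lever's own z axis and vertical below 0.07 rad and horizontal distance between lever_bore and spindle_top below 0.02 m and horizontal distance between lever_eye and fork_top below 0.025 m and z of lever_bore in the frame of spindle_top between 0.01 and 0.09 m and z of lever_eye in the frame of fork_top above 0.01 m and contact force between lever and fixture below 0.3 N and linear speed of lever below 0.02 m/s and angular speed of lever below 0.1 rad/s); the arm keeps its last pose, push and grip.
It fails at once if the lever tips over 20 degrees (angle between lever's own z axis and vertical above 0.35 rad).
It fails at once if the lever touches the fixture (contact force between lever and fixture above 2 N).
It fails at once if a bystander is disturbed (moved over 30 mm) (distance of any of tin, wrench from where it was at the start of the episode above 0.03 m).
It also fails if it takes over 38 s, if anything falls off the work surface, if the arm or the gripper's body presses on something with over 40 N, if the wrist force passes 120 N, or if a joint passes its speed limit or range.

## Robot

A 6-joint arm with a two-finger parallel gripper is mounted at the origin on the work surface. World frame = base frame: x ahead of the robot, y to its left, z up, the work surface at z = 0. Lengths are in mm, angles in rad, forces in N, time in s.
With the tool pointing down it reaches from about 250 to 775 mm from the base axis. Payload 8.9 kg.
Tool frame: the origin (TCP) lies at the very end of the fingers, on their centre line; the grasp point (between the pads) lies 19 mm behind it; z points along the fingers, y is the line along which they close (so a half turn about z gives the same grasp; the last joint's range is limited). The gripper opens to 85 mm and grips with 20 to 120 N. Pads are 22 mm wide; open, the fingers measure 114 mm over their backs; the gripper's body (76 mm by 85 mm) begins 54 mm behind the grasp point. The pads swing forward as they close: fully open they stand 13 mm farther back than shut.
Start: joints at [1.031, 0.291, -0.153, 1.127, 0, 1.431], TCP at [204.825, 483.394, 231.305] pointing down, gripper open.
Joint ranges: [-2.52, 2.52], [-0.91, 1.74], [-1.3, 1.37], [-1.96, 2.02], [-1.52, 1.47], [-3.14, 3.14]. Speed limits (rad/s): [2.22, 2.22, 2.79, 3.14, 3.14, 3.14].

## Interface

Orientations are given as a 3x3 rotation matrix whose columns are the frame's x, y, z axes.
In Python, from bench import env gives the robot as it stands.
- The arm moves only by the shell command python3 -m crank 'ROWS'. ROWS is JSON, one flat list of numbers, 7 for each row, row after row: the turn, a rotation vector about the tool's x, y, z normalised to -1 to 1, where 1 is pi/4 rad, then the shift along the tool's x, y, z normalised to -1 to 1, where 1 is 0.5 m, then the opening, from 0 (shut) to 1 (fully open). In form: [rx, ry, rz, dx, dy, dz, hand, rx, ry, rz, dx, dy, dz, hand, ...]. A call has 1 to 12 rows; each row is the pose to reach, as a shift and turn from the pose commanded when the call began, along the tool's axes at that moment; what a row does not reach only later rows make up. A row lasts 1/10 s, in which the tool goes at most 50 mm and 8.59 degrees, less where a joint would pass 70% of its speed; a pose out of reach is approached as far as the arm can. A call with a number of a shift or a turn outside -1 to 1 is refused whole. A call with a gripper value outside its range is refused whole. The fingers move at their own pace and stop on an object; the grip force is fixed at half the most. Time passes only in rows, so rows that repeat a pose let the fingers close. It gives the time, the measured TCP pose, the force, the opening and the grip force at its end, in the units of the state.
- env.get_obs(): the state, without advancing time (a new reading comes with each control period).
- env.capture(name): name is "side" or "top"; returns the picture (400x640x3 uint8, red, green, blue); there is no depth.
- env.camera_params(name): a dict with "mtx" (3x3 intrinsics, pixels), "k1" (the pictures are not rectified: a ray, as slopes to the right and down, at radius r is drawn at 1 + k1 r^2 times it, then the intrinsics apply), "R" (3x3) and "t" (3): a world point X has camera coordinates R X + t. Camera axes: x right, y down, z forward; pixel columns grow to the right and rows downward; lengths in mm; the calibration is good to about 2 mm. A picture is of the moment at which its call begins. camera_params takes no time and is no camera call.
- env.sign_off(): hands the job in; it is judged then, once.
Trained networks look in the newest picture that a camera, given by its name, has taken for a name from the list of things; names that differ only in an ending like _2 or _b are one class to them, and where a whole thing is asked for, a point or a joint stands for the part that bears it (a point fixed in the world has none). Each returns a list of dicts, best first, with "confidence" (0 to 1); they miss things now and then, are a little off and sometimes report something else, mostly with a low value. They report only what shows in the picture. A call takes as long as a camera call.
- env.masks_of(camera, target): "pixels" (400x640 bool, what is visible of it) and "bbox" ([left, top, right, bottom] in pixels, round what is visible of it).
The state is a dict: "t": time; "qpos": joint angles; "joint_velocities": joint speeds; "joint_torque": joint torques, N m; "tcp_pos": TCP position; "tool_rot": TCP orientation; "force": force on the tool from outside, world axes, zero at the start; "ft_torque": the same for the moment, N m; "opening": opening from 0.0 (shut) to 1.0 (fully open); "grip_force": force on a finger pad.
Only numpy, scipy, OpenCV 4.12 (cv2) and the standard library are available. Lean on these libraries where they do the work, as an engineer would, in place of code of your own. Each camera call takes 0.05 s, during which the arm holds its last target. There are 200 camera calls.

## Working session

There is one attempt and no reset: what is moved stays moved. The work goes in short steps, Python scripts to look and compute and a shell command to move; the robot and the scene stay as the last step left them, time stands still between calls to the robot, and variables do not carry over. Pictures are saved under pics/ and viewed, at most 10 in all, crops included, and the job is handed in when it is done.

```bash
mkdir -p pics; python3 - <<'E'
from bench import env
import cv2,numpy as np
o=env.get_obs(); print(o['t'],o['tcp_pos'],np.round(o['tool_rot'],3).tolist(),o['opening'])
ims=[]
for c in ("side","top"):
    im=env.capture(c); cv2.imwrite(f"pics/{c}0.png",im[:,:,::-1])
    p=env.camera_params(c); print(c,{k:np.round(v,3).tolist() for k,v in p.items()})
    for n in ("lever","weight","fixture","tin","wrench","weight_mid"):
        for m in env.masks_of(c,n)[:2]:
            ys,xs=np.nonzero(m["pixels"]); print(c,n,round(m["confidence"],2),m["bbox"],len(xs),round(xs.mean(),1),round(ys.mean(),1))
            np.save(f"pics/{c}_{n}_{round(m['confidence'],2)}.npy",m["pixels"])
E
```

```text
0.0 [204.60883033 483.00631469 230.72169021] [[-0.921, 0.39, -0.001], [0.39, 0.921, -0.001], [0.0, -0.001, -1.0]] 0.9996986783662128
side {'mtx': [[377.798, 0.0, 320.111], [0.0, 377.798, 197.145], [0.0, 0.0, 1.0]], 'k1': -0.046, 'R': [[0.949, -0.314, 0.021], [-0.208, -0.675, -0.707], [0.236, 0.667, -0.706]], 't': [-559.936, 189.418, 805.261]}
side lever 0.9 [221.7, 135.6, 321.0, 181.5] 1246 267.5 157.7
side weight 0.47 [275.3, 144.2, 290.9, 163.0] 236 285.3 151.4
side fixture 0.88 [271.8, 317.9, 454.9, 396.0] 8626 358.5 354.9
side tin 0.71 [240.3, 215.2, 269.1, 249.1] 788 254.2 231.8
side tin 0.7 [277.2, 142.1, 293.2, 166.5] 271 285.0 151.4
side wrench 0.77 [312.4, 198.1, 378.4, 231.1] 486 345.5 213.4
side weight_mid 0.58 [275.8, 140.5, 295.1, 163.1] 275 285.0 151.6
top {'mtx': [[423.521, 0.0, 319.783], [0.0, 423.521, 192.351], [0.0, 0.0, 1.0]], 'k1': -0.076, 'R': [[-0.014, -1.0, 0.005], [-0.994, 0.013, -0.111], [0.111, -0.007, -0.994]], 't': [-5.239, 596.118, 1214.08]}
top lever 0.9 [216.5, 166.3, 246.9, 264.6] 1023 227.6 219.9
top lever 0.58 [214.6, 197.8, 231.1, 210.1] 163 225.3 203.2
top weight 0.54 [216.3, 197.6, 234.1, 213.2] 212 225.1 203.4
top fixture 0.91 [406.4, 146.5, 445.5, 263.2] 3279 427.2 204.7
top tin 0.84 [304.7, 240.9, 326.8, 260.7] 363 317.0 251.7
top wrench 0.74 [299.7, 146.8, 317.7, 196.3] 323 310.0 167.4
top weight_mid 0.7 [216.9, 197.2, 232.5, 209.2] 184 224.5 202.8
```

```bash
python3 - <<'E'
import cv2
t=cv2.imread("pics/top0.png"); s=cv2.imread("pics/side0.png")
a=cv2.resize(t[130:280,190:460],(800,444),interpolation=cv2.INTER_CUBIC); cv2.imwrite("pics/topc.png",a)
b=cv2.resize(s[120:400,200:470],(578,600),interpolation=cv2.INTER_CUBIC); cv2.imwrite("pics/sidec.png",b)
E
```

```text
(no output)
```

View pics/topc.png

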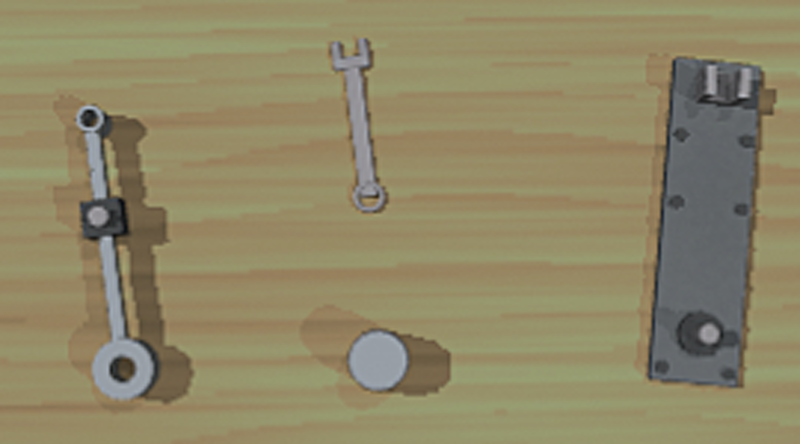

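View pics/sidec.png

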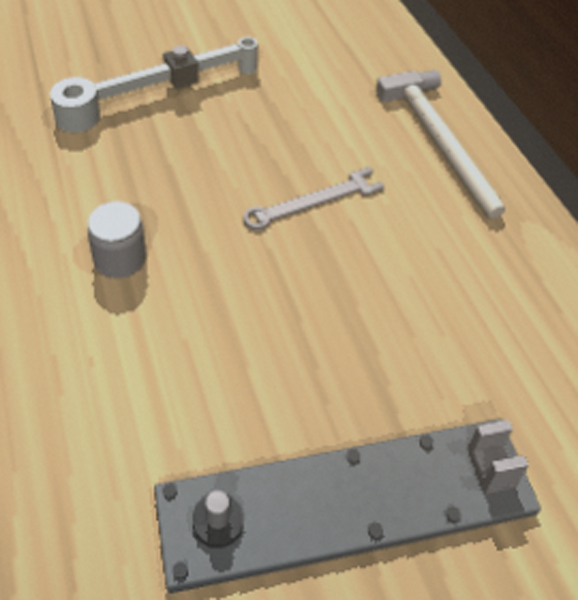

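The top view shows the lever at left: boss ~(232,254), screw ~(223,203), eye ~(220,170). The fixture is at right, with the spindle ~(429,242) and fork ~(436,157); the tin is at ~(317,252) and the wrench at ~(310,170), between the two. The side view agrees, and also shows a hammer at the far right.

```bash
cat > h.py <<'E'
from bench import env
import cv2,numpy as np
def w(cam,u,v,z):
    p=env.camera_params(cam); R,t=np.array(p["R"]),np.array(p["t"])
    q=cv2.undistortPoints(np.array([[[u,v]]],float),np.array(p["mtx"]),np.array([p["k1"],0,0,0,0]))[0,0]
    d=R.T@np.array([q[0],q[1],1]); c=-R.T@t
    return (c+d*(z-c[2])/d[2])[:2]
E
python3 - <<'E'
from h import *
T=lambda x,y:(x/2.963+190,y/2.963+130); S=lambda x,y:(x/2.141+200,y/2.141+120)
pts={"boss":(46,(124,368),(74,95)),"eye":(46,(90,118),(248,44)),"screw":(65,(98,216),(181,49)),"spin":(60,(709,333),(217,498)),"fork":(60,(728,80),(501,449)),"tin":(65,(379,360),(116,221))}
g={}
for n,(z,a,b) in pts.items():
    A=w("top",*T(*a),z);B=w("side",*S(*b),z);g[n]=(A+B)/2; print(n,A.round(1),B.round(1))
d=g["eye"]-g["boss"];L=np.linalg.norm(d);u=d/L
W=(g["screw"]-g["boss"])@u; print("L",L,"W",W,"off",np.cross(u,g["screw"]-g["boss"]),"fork",np.linalg.norm(g["fork"]-g["spin"]))
bx=30.5+W/3; print("bal",bx,g["boss"]+u*bx,"yaw",np.arctan2(u[1],u[0]),"fixyaw",np.arctan2(*(g["fork"]-g["spin"])[::-1]))
E
```

```text
boss [418.8 242.4] [420.7 235.1]
eye [665.1 278.3] [666.4 273.9]
screw [565.7 264.9] [569.8 264.6]
spin [ 444.6 -324.9] [ 447.6 -322. ]
fork [ 692.8 -354.4] [ 691.3 -356.8]
tin [424.1  -5.5] [428.5  -7.4]
L 248.86969305586143 W 150.2675187293144 off 3.4773651621385184 fork 248.06501197449532
bal 80.58917290977146 [499.37894435 250.85012497] yaw 0.1506665526933635 fixyaw -0.12993151869495845<stdin>:8: DeprecationWarning: Arrays of 2-dimensional vectors are deprecated. Use arrays of 3-dimensional vectors instead. (deprecated in NumPy 2.0)
```

```bash
cat >> h.py <<'E'
def rel(x,y,z,yaw):
    o=env.get_obs(); R=np.array(o["tool_rot"])
    c,s=np.cos(yaw),np.sin(yaw); T=np.array([[c,s,0],[s,-c,0],[0,0,-1.]])
    r=cv2.Rodrigues(R.T@T)[0].ravel()/(np.pi/4); d=R.T@(np.array([x,y,z])-o["tcp_pos"])/500
    print("row",r.round(4),d.round(4), "t",o["t"],"tcp",np.round(o["tcp_pos"],1),"F",np.round(o["force"],1),"op",o["opening"],"grip",o["grip_force"])
E
python3 -c "
from h import *
rel(499.4,250.9,130,0.1507+np.pi)"
```

```text
row [ 0.     -0.     -0.7022] [-0.7239 -0.1983  0.2026] t 0.7 tcp [204.8 483.4 231.3] F [0.1 0.5 0.2] op 0.9966159978545693 grip 0.0
```

```bash
python3 -m crank '[0,0,-0.702,-0.724,-0.198,0.203,1, 0,0,-0.702,-0.724,-0.198,0.203,1, 0,0,-0.702,-0.724,-0.198,0.203,1, 0,0,-0.702,-0.724,-0.198,0.203,1, 0,0,-0.702,-0.724,-0.198,0.203,1, 0,0,-0.702,-0.724,-0.198,0.203,1, 0,0,-0.702,-0.724,-0.198,0.203,1, 0,0,-0.702,-0.724,-0.198,0.203,1, 0,0,-0.702,-0.724,-0.198,0.203,1, 0,0,-0.702,-0.724,-0.198,0.203,1, 0,0,-0.702,-0.724,-0.198,0.203,1, 0,0,-0.702,-0.724,-0.198,0.203,1]'
python3 - <<'E'
from h import *
rel(499.4,250.9,15,0.1507+np.pi)
t=env.capture("top"); s=env.capture("side")
a=cv2.resize(t[150:290,180:320],(450,450),interpolation=cv2.INTER_CUBIC)
b=cv2.resize(s[90:200,210:350],(573,450),interpolation=cv2.INTER_CUBIC)
cv2.imwrite("pics/a.png",np.hstack([a,b])[:,:,::-1][:, :800])
E
```

```text
t: 1.9
tcp_pos: [498.6, 252.1, 130.3]
tool_rot: [[-0.988, -0.152, 0.0], [-0.152, 0.988, 0.0], [-0.0, 0.0, -1.0]]
force: [-0.5, -0.4, -0.4]
opening: 0.999
grip_force: 0.0
row [0.0004 0.0003 0.0019] [-0.0012 -0.0027  0.2306] t 1.9 tcp [498.6 252.1 130.3] F [-0.5 -0.4 -0.4] op 0.9988612131491399 grip 0.0
```

View pics/a.png

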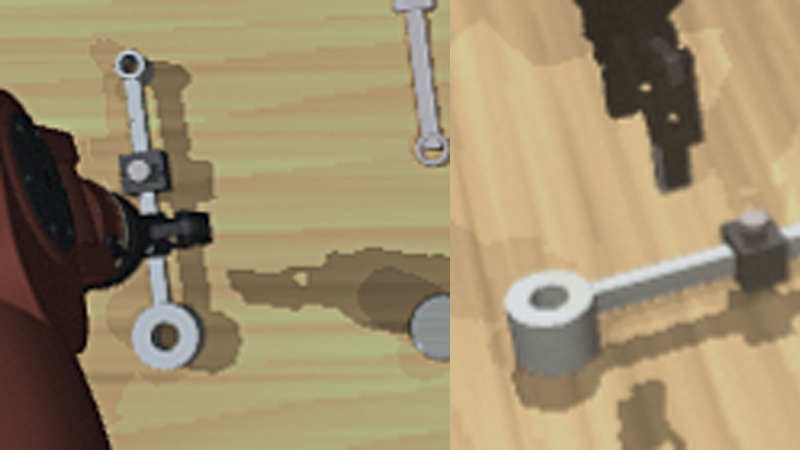

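The open gripper straddles the bar between the boss (165,335 in the crop) and the weight (145,172), as planned. Descending now.

```bash
python3 -m crank '[0,0,0.002,-0.001,-0.003,0.08,1, 0,0,0.002,-0.001,-0.003,0.14,1, 0,0,0.002,-0.001,-0.003,0.19,1, 0,0,0.002,-0.001,-0.003,0.22,1, 0,0,0.002,-0.001,-0.003,0.23,1, 0,0,0.002,-0.001,-0.003,0.23,1]'
python3 - <<'E'
from h import *
rel(499.4,250.9,15,0.1507+np.pi)
t=env.capture("top"); s=env.capture("side")
a=cv2.resize(t[150:290,180:320],(450,450),interpolation=cv2.INTER_CUBIC)
b=cv2.resize(s[115:195,220:320],(562,450),interpolation=cv2.INTER_CUBIC)
cv2.imwrite("pics/b.png",np.hstack([a[:,:230],b])[:,:,::-1])
E
```

```text
t: 2.6
tcp_pos: [499.7, 250.0, 14.7]
tool_rot: [[-0.989, -0.149, -0.001], [-0.149, 0.989, -0.0], [0.001, -0.0, -1.0]]
force: [0.0, 0.5, -0.1]
opening: 1.0
grip_force: 0.0
row [-0.0001 -0.0008 -0.001 ] [ 0.0003  0.0018 -0.0005] t 2.6 tcp [499.7 250.   14.7] F [ 0.   0.5 -0.1] op 1.0003529708879237 grip 0.0
```

View pics/b.png

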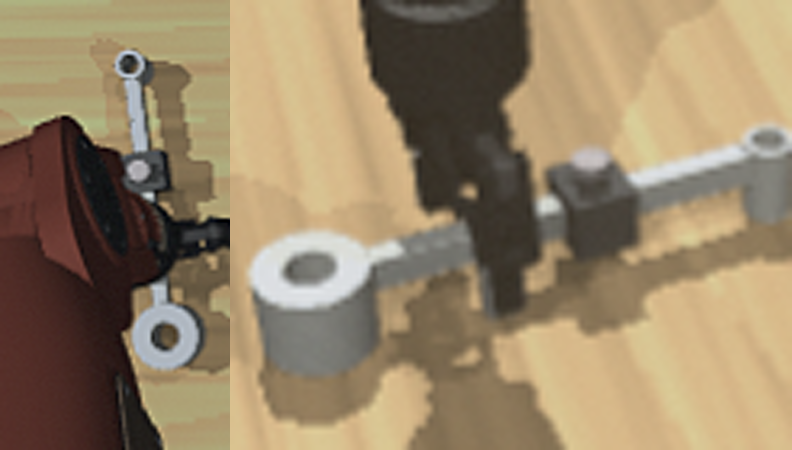

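The fingers straddle the bar between the boss (310,270) and the weight (590,200) in the side crop. Closing next.

```bash
python3 -m crank '[0,0,0,0,0,0,0, 0,0,0,0,0,0,0, 0,0,0,0,0,0,0, 0,0,0,0,0,0,0, 0,0,0,0,0,0,0, 0,0,0,0,0,0,0, 0,0,0,0,0,0,0, 0,0,0,0,0,0,0, 0,0,0,0,0,0,0, 0,0,0,0,0,0,0]'
python3 -m crank '[0,0,0,0,0,-0.02,0, 0,0,0,0,0,-0.04,0, 0,0,0,0,0,-0.06,0, 0,0,0,0,0,-0.06,0, 0,0,0,0,0,-0.06,0]'
python3 - <<'E'
from h import *
rel(499.4,250.9,125,0.1507+np.pi); print(env.get_obs()["ft_torque"])
t=env.capture("top"); s=env.capture("side")
a=cv2.resize(t[150:290,180:320],(450,450),interpolation=cv2.INTER_CUBIC)
b=cv2.resize(s[115:195,220:320],(562,450),interpolation=cv2.INTER_CUBIC)
cv2.imwrite("pics/c.png",np.hstack([a[:,:230],b])[:,:,::-1])
E
```

```text
t: 3.7
tcp_pos: [500.6, 251.1, 15.6]
tool_rot: [[-0.989, -0.149, 0.001], [-0.149, 0.989, 0.003], [-0.001, 0.003, -1.0]]
force: [-1.8, 5.8, 5.9]
opening: 0.15
grip_force: 58.9
t: 4.2
tcp_pos: [500.4, 249.5, 45.0]
tool_rot: [[-0.989, -0.148, 0.0], [-0.148, 0.989, 0.0], [-0.0, 0.0, -1.0]]
force: [-0.5, -0.4, -9.6]
opening: 0.154
grip_force: 59.7
row [ 0.      0.0005 -0.0023] [ 0.0014  0.003  -0.16  ] t 4.2 tcp [500.4 249.5  45. ] F [-0.5 -0.4 -9.6] op 0.15353565463437563 grip 59.677249789237976
[ 0.01175299 -0.01928012  0.02596037]
```

View pics/c.png

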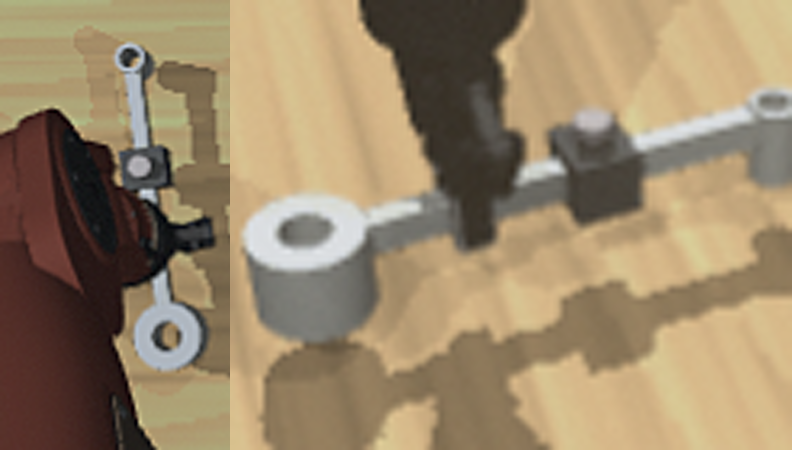

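The lever is off the bench and level, with the moment about zero. In this picture the boss top is at top-view (171,335) and side (307,231), and the eye at (132,60) and (773,101). From those I get its pose in the grip and the carry.

```bash
python3 - <<'E'
from h import *
T=lambda x,y:(x/3.214+180,y/3.214+150); S=lambda x,y:((x-230)/5.62+220,y/5.62+115)
z=75.5; bt,bs=w("top",*T(171,335),z),w("side",*S(307,231),z); et,es=w("top",*T(132,60),z),w("side",*S(773,101),z)
print(bt,bs,et,es)
b=(bt+bs)/2;e=(et+es)/2;u=(e-b)/np.linalg.norm(e-b);yaw=np.arctan2(u[1],u[0])
tcp=np.array([500.4,249.5]);n=np.array([-u[1],u[0]]);print("grasp x,y",(tcp-b)@u,(tcp-b)@n,"yaw",yaw)
sp=np.array([446.1,-323.4]);fk=np.array([692,-355.6]);v=(fk-sp)/np.linalg.norm(fk-sp);fy=np.arctan2(v[1],v[0]);mid=(sp+fk)/2
t=mid-v*(125-81); print(t,fy)
rel(t[0],t[1],130,fy+np.pi)
E
```

```text
[419.54924377 232.63948376] [422.18959322 233.74055717] [663.46402519 269.54291513] [667.14019892 270.09357607]
grasp x,y 81.06947634686986 4.343826874494488 yaw 0.14874318909774784
[ 525.42245651 -333.78708052] -0.13020668328082038
row [-0.0004 -0.0009  0.3554] [ 0.1226 -1.1611 -0.1708] t 4.3 tcp [499.9 249.4  44.4] F [ 0.2  1.  -8.6] op 0.15299735179073157 grip 59.672337770462036
```

```bash
python3 -m crank '[0,0,0,0,0,-0.04,0, 0,0,0,0,0,-0.09,0, 0,0,0,0,0,-0.14,0, 0,0,0,0,0,-0.17,0, 0,0,0,0,-0.02,-0.17,0, 0,0,0.02,0.01,-0.07,-0.17,0, 0,0,0.05,0.015,-0.14,-0.17,0, 0,0,0.08,0.025,-0.22,-0.17,0, 0,0,0.1,0.035,-0.3,-0.17,0, 0,0,0.12,0.045,-0.38,-0.17,0, 0,0,0.14,0.055,-0.44,-0.17,0, 0,0,0.15,0.06,-0.47,-0.17,0]'
python3 -c "
from h import *
rel(525.4,-333.8,130,-0.13+np.pi)"
```

```text
t: 5.5
tcp_pos: [504.3, 9.6, 128.5]
tool_rot: [[-1.0, -0.028, -0.002], [-0.028, 1.0, -0.001], [0.002, -0.001, -1.0]]
force: [-0.1, 0.8, -9.5]
opening: 0.151
grip_force: 60.1
row [-0.0013 -0.0025  0.2012] [-0.0229 -0.6878 -0.0025] t 5.5 tcp [504.3   9.6 128.5] F [-0.1  0.8 -9.5] op 0.1511700702366952 grip 60.06245791912079
```

```bash
python3 -m crank '[0,0,0.01,0,-0.03,0,0, 0,0,0.04,-0.005,-0.09,0,0, 0,0,0.07,-0.01,-0.17,0,0, 0,0,0.1,-0.012,-0.25,0,0, 0,0,0.12,-0.014,-0.33,0,0, 0,0,0.14,-0.016,-0.41,0,0, 0,0,0.16,-0.018,-0.49,0,0, 0,0,0.18,-0.02,-0.57,0,0, 0,0,0.2,-0.023,-0.63,0,0, 0,0,0.2,-0.023,-0.67,0,0, 0,0,0.2,-0.023,-0.688,0,0, 0,0,0.2,-0.023,-0.688,0,0]'
python3 - <<'E'
from h import *
rel(525.4,-333.8,130,-0.13+np.pi);print(env.get_obs()["ft_torque"])
t=env.capture("top"); s=env.capture("side")
a=cv2.resize(t[130:280,390:500],(330,450),interpolation=cv2.INTER_CUBIC)
b=cv2.resize(s[250:400,250:475],(470,313),interpolation=cv2.INTER_CUBIC)
b=np.vstack([b,np.zeros((137,470,3),np.uint8)])
cv2.imwrite("pics/d.png",np.hstack([a,b])[:,:,::-1])
E
```

```text
t: 6.7
tcp_pos: [527.0, -331.4, 128.7]
tool_rot: [[-0.992, 0.127, -0.001], [0.127, 0.992, 0.001], [0.001, 0.001, -1.0]]
force: [0.6, 0.9, -8.7]
opening: 0.153
grip_force: 60.2
row [ 0.0007 -0.0015  0.0038] [ 0.0027 -0.0051 -0.0025] t 6.7 tcp [ 527.  -331.4  128.7] F [ 0.6  0.9 -8.7] op 0.15263485627071655 grip 60.217469930648804
[ 0.03992997 -0.01728446 -0.06467827]
```

View pics/d.png

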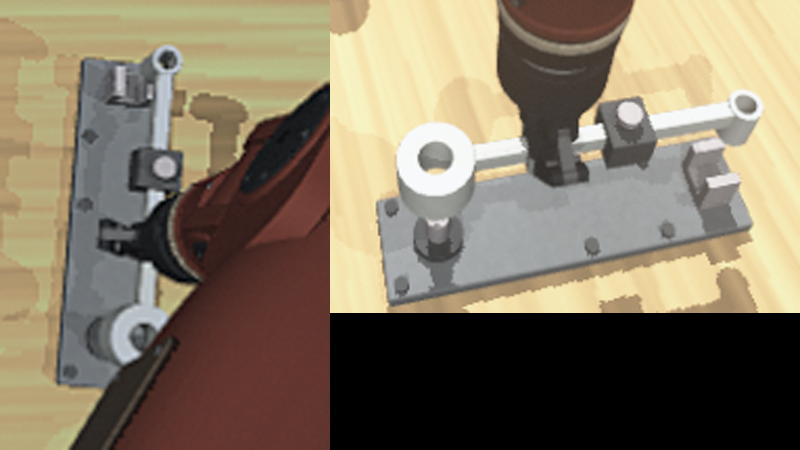

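The lever hangs level above the fixture, and the spindle sits under the boss. In the picture the boss top is at (143,335) in the top view and (435,159) in the side view; the eye is at (167,60) and (745,104). Checking the offsets against the fixture.

```bash
python3 - <<'E'
from h import *
T=lambda x,y:(x/3+390,y/3+130); S=lambda x,y:((x-330)/2.089+250,y/2.089+250)
z=159
print("boss",w("top",*T(143,335),z),w("side",*S(435,159),z))
print("eye",w("top",*T(167,60),z),w("side",*S(745,104),z))
rel(525.4,-333.8,115,-0.13+np.pi)
g=np.array([527,-331.4]);u=np.array([np.cos(-.127),np.sin(-.127)]);print("fk bore/eye",g-81*u,g+169*u)
E
```

```text
boss [ 447.07928557 -321.2100955 ] [ 447.62531822 -321.17726208]
eye [ 692.53598939 -354.11832393] [ 694.61423457 -352.65542341]
row [ 0.0017 -0.0017  0.0058] [ 0.0025 -0.0089  0.0282] t 6.8 tcp [ 527.2 -329.6  129.1] F [-0.2  1.4 -8.5] op 0.15354128405936468 grip 60.21240234375
fk bore/eye [ 446.65234698 -321.14063088] [ 694.63893037 -352.80535039]
```

Bore and eye are within about 3 mm of the spindle and fork in both cameras, and about 53 mm above them. I'll let it settle, then hand in.

```bash
python3 -m crank '[0,0,0,0,0,0,0, 0,0,0,0,0,0,0, 0,0,0,0,0,0,0, 0,0,0,0,0,0,0, 0,0,0,0,0,0,0]'; python3 -c "
from bench import env
print(env.sign_off())"
```

```text
t: 7.3
tcp_pos: [527.7, -330.6, 129.9]
tool_rot: [[-0.992, 0.125, 0.0], [0.125, 0.992, -0.0], [-0.0, -0.0, -1.0]]
force: [0.1, -0.6, -9.1]
opening: 0.152
grip_force: 60.2
the job is handed in; nothing more can be done
None
```

I handed the job in at about 7.3 s with the lever gripped about 81 mm along the bar (balance point estimated at 80.6 mm), level and about 53 mm above the fixture, bore and eye each measured within about 3 mm of the spindle and fork; sign-off returned no verdict.

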